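# Spread the core plugs and hold the beam filter at the third click

### The job

The rock plugs in the scan tray would shadow one another: spread the heap into one even layer, all four resting on the tray's floor with about a finger's width (20 mm or more) of clear floor between any two, and let go of them. Then grip the filter indexer's bar knob, turn it clockwise from its zero peg to the third click and no further, and keep holding it there for the exposure: it springs back if let go, so the program finishes while the gripper still holds the knob at the third stop. Leave the other things on the bench where they are.

Things in the scene. Friction and masses are not known exactly. Their poses are not given: they have to be found in the camera images.
- scan_tray: shallow open aluminium tray fixed to the bench, 190 (its x) x 220 (its y) x 20 mm tall, walls and floor 5 mm thick; origin at the centre of its underside, z up; inner floor 180 x 210 mm, 5 mm above the origin. It may stand left or right, turned by up to 0.3 rad
- plug1_center (a point): centre of a rock plug, an upright cylinder 36 mm in diameter and 40 mm tall, about 95 g; it stands in the middle of the heap's bottom row, near the tray's centre. The row of three lies roughly along the tray's y axis, up to 0.35 rad off
- plug2_center (a point): centre of a rock plug, an upright cylinder 36 mm in diameter and 40 mm tall, about 95 g; it stands on the tray floor at one end of the bottom row, almost touching plug1 (38.5 mm between centres)
- plug3_center (a point): centre of a rock plug, an upright cylinder 36 mm in diameter and 40 mm tall, about 95 g; it stands on the tray floor at the other end of the bottom row, almost touching plug1
- plug4_center (a point): centre of a rock plug, an upright cylinder 36 mm in diameter and 40 mm tall, about 95 g; it stands on top of the others, so its centre is 40 mm higher
- indexer: filter indexer, fixed to the bench: an aluminium drum 144 mm across and 44 mm tall on a dark foot 170 x 150 mm, with the filter disc and its bar knob on top; origin at the centre of its underside, on the knob's axis. It may stand left or right, turned by up to 0.4 rad
- knob_grip (a point): point to grip on the indexer's black bar knob, on its upright axis, 76 mm above the bench. Bar 46 mm long (point x), 14 mm thick (point y: grip across it); it rises 16 mm above this point and is free down to 20 mm below it, where a collar 48 mm and then a filter disc 124 mm across begin, which turn with it. The point turns with the knob; z up
- filter_knob (a joint): angle of the bar knob, rad: 0 on its zero peg (the start), growing clockwise from above, travel 2.1. A stop clicks in every 20 degrees: first 0.349, second 0.698, third 1.047. A spring turns it back to zero if let go, even from a stop. Turning takes up to 0.16 N m: the torque rises before each click and drops as it falls in; holding takes about 0.08 N m
- weight: bystander, to be left alone: small brass weight, 28 mm across, 34 mm tall; origin at the centre of its underside
- driver: bystander, to be left alone: screwdriver lying flat, 170 mm long; origin at its underside, midway
- tape: bystander, to be left alone: white ring (roll) 80 mm across, 25 mm tall; origin at the centre of its underside
- bottle: bystander, to be left alone: closed bottle 52 mm across, 130 mm tall; origin at the centre of its underside
- caliper: bystander, to be left alone: steel caliper lying flat, 170 mm long, 7 mm thick; origin at the centre of its underside
- dish: bystander, to be left alone: white bowl 90 mm across, 30 mm tall; origin at the centre of its underside
Things that resemble listed ones, but are neither listed nor needed, are in the scene too. What is shaped like the part that bears plug4_center but blue or red is not meant. What is shaped like the part that bears plug2_center but green is not meant.

How it is judged:
By the outcome, as a careful person would: the job done as asked, in the order asked, and still so for the second after the job is handed in, while the arm keeps its last pose, push and grip.
It also fails if it takes over 61 s, if anything falls off the work surface, if the arm or the gripper's body presses on something with over 40 N, if the wrist force passes 120 N, or if a joint passes its speed limit or range.

### The arm

A 6-joint arm with a two-finger parallel gripper is mounted at the origin on the work surface. World frame = base frame: x ahead of the robot, y to its left, z up, the work surface at z = 0. Lengths are in m, angles in rad, forces in N, time in s.
With the tool pointing down it reaches from about 0.35 to 0.975 m from the base axis. Payload 17.4 kg.
Tool frame: the origin (TCP) lies on the centre line of the jaws, within the pads' length; the fingertips stand 25 mm ahead of it and the grasp point (between the pads) lies 6 mm ahead of it; z points along the fingers, y is the line along which they close (so a half turn about z gives the same grasp; the last joint's range is limited). The gripper opens to 85 mm and grips with 20 to 120 N. Pads are 22 mm wide; open, the fingers measure 114 mm over their backs; the gripper's body (76 mm by 85 mm) begins 54 mm behind the grasp point. The pads swing forward as they close: fully open they stand 13 mm farther back than shut.
Start: joints at [1.1, 0.116, 1.442, -0, 1.584, -0.038], TCP at [0.283, 0.613, 0.256] pointing down, gripper open.
Joint ranges: [-2.83, 2.83], [-0.83, 2.19], [0.07, 2.5], [-1.14, 4.28], [0.01, 3], [-2.97, 2.97]. Speed limits (rad/s): [1.89, 1.89, 2.22, 3.14, 3.14, 3.14].

### API

Orientations are given as a unit quaternion [w, x, y, z].
In Python, from plant import ctrl gives the robot as it stands.
- The arm moves only by the tool step_arm, never from a script. Its argument "motion" is a list that holds one entry, the list of rows, each a list of 7 numbers: the turn, a rotation vector about the tool's x, y, z in units of 5 degrees (1.0 is 5 degrees), then the shift along the tool's x, y, z in units of 50 mm (1.0 is 50 mm), then the finger opening in mm, from 0 to 85.4. A call has 1 to 20 rows; each row shifts and turns the commanded pose from where the row before left it, along the tool's axes as they then stand; what a row does not reach is not made up. A row lasts 1/8 s, in which the tool goes at most 62.5 mm and 10.7 degrees, less where a joint would pass 70% of its speed; a pose out of reach is approached as far as the arm can. A call is refused whole if a number of a shift passes 1 or a number of a turn 1, either way. A call with a gripper value outside its range is refused whole. The fingers move at their own pace and stop on an object; "grip_force" is the grip in N (left out, the last holds). Time passes only in rows, so rows that do not move let the fingers close. It gives the time, the measured TCP pose, the force, the opening and the grip force at its end, in the units of the state.
- ctrl.read_state(): the state, without advancing time (a new reading comes with each control period).
- ctrl.capture(name): name is "scene" or "top" or "wrist"; returns the picture (420x560x3 uint8, red, green, blue); there is no depth.
- ctrl.calibration(name): a dict with "fx", "fy", "cx", "cy" (pixels), "camera_from_world" (4x4, takes a point from world to camera coordinates); the wrist camera has in their place "tool_from_camera" (4x4, takes a point from camera to tool coordinates, whose origin is the TCP and whose axes are the flange's). Camera axes: x right, y up, looking along -z (the intrinsics and any distortion apply to the point x, -y, -z); pixel columns grow to the right and rows downward; lengths in m; the calibration is good to about 2 mm. A picture is of the moment at which its call begins: read the wrist's pose just before it. calibration takes no time and is no camera call.
- ctrl.finish_job(): hands the job in; it is judged then, once.
The state is a dict: "t": time; "joint_pos": joint angles; "dq": joint speeds; "joint_efforts": joint torques, N m; "position": TCP position; "tool_rot": TCP orientation; "force": force on the tool from outside, world axes, zero at the start; "moment": the same for the moment, N m; "gripper_width": finger opening in m; "finger_force": force on a finger pad.
Only numpy, scipy, OpenCV 4.12 (cv2) and the standard library are available. Lean on these libraries where they do the work, as an engineer would, in place of code of your own. Each camera call takes 0.05 s, during which the arm holds its last target. There are 200 camera calls.

## Working session

There is one attempt and no reset: what is moved stays moved. The work goes in short steps, Python scripts to look and compute and a tool call to move; the robot and the scene stay as the last step left them, time stands still between calls to the robot, and variables do not carry over. Pictures are saved under pics/ and viewed, at most 10 in all, crops included, and the job is handed in when it is done.

Besides the shell and the picture viewer there is one more tool, called after "Emit:" as name(argument=value, ...) on one line, values as JSON. step_arm: Moves the arm, as the interface text tells. Its arguments: {"type":"object","properties":{"motion":{"type":"array"},"grip_force":{"type":"number"}},"required":["motion"]}

```bash
mkdir -p pics; ls
python3 - <<'E'
from plant import ctrl
import cv2,numpy as np
a=ctrl.capture("scene");b=ctrl.capture("top")
cv2.imwrite("pics/top.png",cv2.resize(b,(800,600),interpolation=cv2.INTER_CUBIC)[...,::-1])
cv2.imwrite("pics/scene.png",cv2.resize(a,(800,600),interpolation=cv2.INTER_CUBIC)[...,::-1])
for n in("top","scene","wrist"):print(ctrl.calibration(n))
print(ctrl.read_state())
E
```

```text
pics
{'fx': 544.0366718774975, 'fy': 544.0366718774975, 'cx': 276.5643253989425, 'cy': 213.16998537435998, 'camera_from_world': array([[ 0.0175477 , -0.99951443,  0.02574843,  0.01788327],
       [ 0.98347418,  0.02189584,  0.17971954, -0.6004117 ],
       [-0.18019606,  0.02216926,  0.98338085, -1.08258994],
       [ 0.        ,  0.        ,  0.        ,  1.        ]])}
{'fx': 475.9342903860032, 'fy': 475.9342903860032, 'cx': 277.8877169341903, 'cy': 210.95080373309514, 'camera_from_world': array([[ 0.22587006,  0.9740432 ,  0.01491813, -0.1838557 ],
       [-0.79639727,  0.17581341,  0.5786545 ,  0.4180404 ],
       [ 0.56101167, -0.14258149,  0.81543634, -1.28536465],
       [ 0.        ,  0.        ,  0.        ,  1.        ]])}
{'fx': 372.1020260795031, 'fy': 372.1020260795031, 'cx': 281.0686489037591, 'cy': 213.13521613480222, 'tool_from_camera': array([[ 5.97235646e-04,  9.60383176e-01,  2.78682253e-01,
         7.02120257e-02],
       [ 9.99999751e-01, -6.78130044e-04,  1.93873804e-04,
        -2.39198976e-04],
       [ 3.75175948e-04,  2.78682068e-01, -9.60383342e-01,
        -1.17900034e-01],
       [ 0.00000000e+00,  0.00000000e+00,  0.00000000e+00,
         1.00000000e+00]])}
{'t': 0.1, 'joint_pos': array([ 1.10020476e+00,  1.16432720e-01,  1.44220526e+00,  2.66771056e-05,
        1.58396501e+00, -3.78062910e-02]), 'dq': array([ 0.0003629 , -0.00056207, -0.00146257,  0.00097842, -0.00160478,
        0.00218768]), 'joint_efforts': array([ 2.97623243e-03, -7.33673429e+01, -6.33786893e+01, -6.26760288e-05,
        5.23609371e-03, -1.57035873e-05]), 'position': array([0.28303847, 0.61263998, 0.25563533]), 'tool_rot': array([-1.39943545e-04,  2.14707602e-01,  9.76678243e-01, -4.85580408e-04]), 'force': array([0.38863455, 0.50352331, 0.16500621]), 'moment': array([-0.04119024,  0.00717777, -0.02810497]), 'finger_force': 0.0, 'gripper_width': 0.08534693203194733}
```

View pics/top.png

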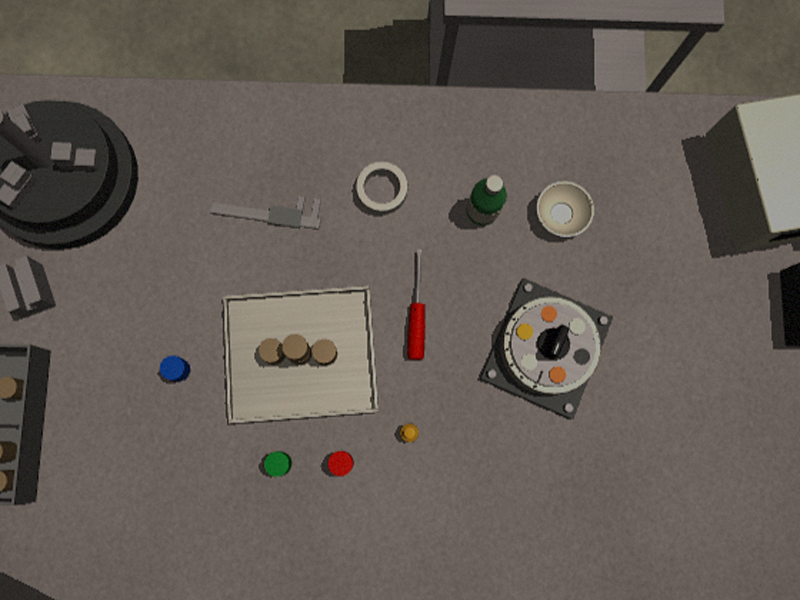

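View pics/scene.png

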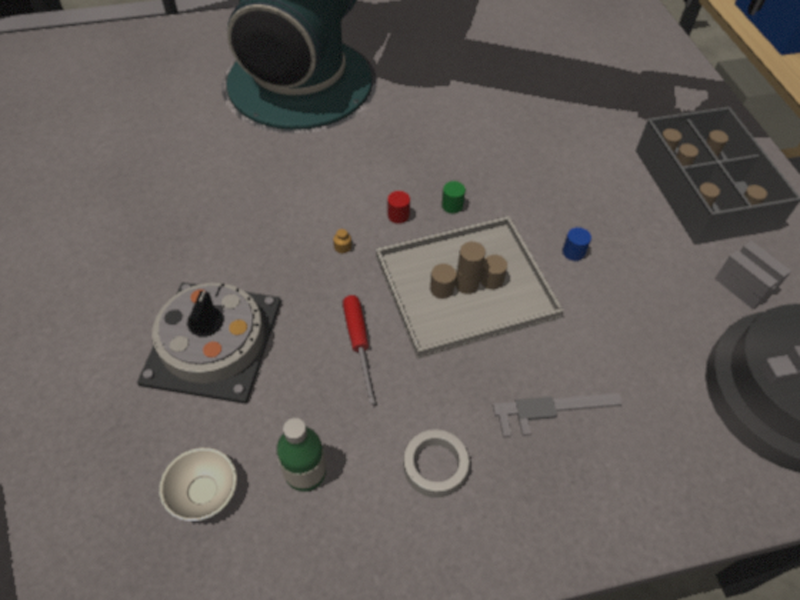

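Tray at about (300,355) px in the enlarged top view, plugs at (271,350), (295,346, on top), (324,352). The indexer knob is at (553,343). I'll enlarge both for accuracy.

Run:
```python
import cv2,numpy as np
from plant import ctrl
b=ctrl.capture("top")[...,::-1]
# crops: tray (150..270,195..300), indexer (330..435,190..295)
t=cv2.resize(b[195:305,150:270],None,fx=3.3,fy=3.3*1,interpolation=cv2.INTER_CUBIC)
k=cv2.resize(b[208:274,348:432],(396*84//66,396),interpolation=cv2.INTER_CUBIC)[:363]
k=np.vstack([k])[:363,:400]
t=cv2.resize(b[195:305,150:270],(480,440),interpolation=cv2.INTER_CUBIC)
k=cv2.resize(b[215:265,365:405],(320,400),interpolation=cv2.INTER_CUBIC)
c=np.zeros((440,800,3),np.uint8);c[:,:480]=t;c[:400,480:]=k
cv2.imwrite("pics/crop.png",c)
```

```text
(no output)
```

View pics/crop.png

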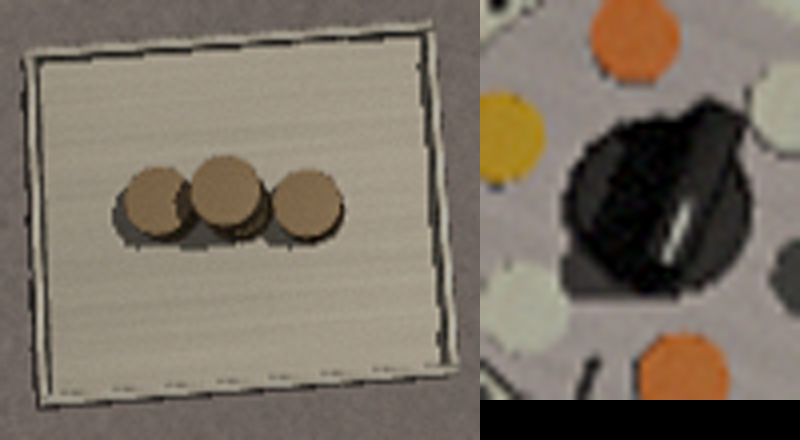

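```bash
cat > h.py <<'E'
import numpy as np
from plant import ctrl
from scipy.spatial.transform import Rotation as R
def pose(s=None):
    s=s or ctrl.read_state();q=s["tool_rot"];T=np.eye(4)
    T[:3,:3]=R.from_quat([q[1],q[2],q[3],q[0]]).as_matrix();T[:3,3]=s["position"];return T
def ray(name,px,z,T=None):
    c=ctrl.calibration(name)
    W=(T@c["tool_from_camera"]) if name=="wrist" else np.linalg.inv(c["camera_from_world"])
    d=W[:3,:3]@[(px[0]-c["cx"])/c["fx"],-(px[1]-c["cy"])/c["fy"],-1]
    o=W[:3,3];return o+d*(z-o[2])/d[2]
def delta(x,y,z,yaw,T=None):
    """rows-units to go to tool-down pose whose tool x axis has world yaw; yaw folded to half turn"""
    T=pose() if T is None else T
    cur=np.arctan2(T[1,0],T[0,0]);dy=(yaw-cur+np.pi/2)%np.pi-np.pi/2
    sh=T[:3,:3].T@(np.array([x,y,z])-T[:3,3])/.05
    print("turn z(units, tool z down => sign flipped)",round(-np.degrees(dy)/5,2),"shift in current axes",sh.round(3))
E
python3 - <<'E'
from h import *
P=lambda u,v:(150+(u+.5)/4-.5,195+(v+.5)/4-.5)
K=lambda u,v:(365+(u-480+.5)/8-.5,215+(v+.5)/8-.5)
for n,p,z in[("A",(157,201),.045),("4",(226,192),.085),("B",(307,204),.045),("c1",(25,55),.02),("c2",(432,25),.02),("c3",(458,370),.02),("c4",(42,405),.02)]:
    print(n,ray("top",P(*p),z).round(4))
for n,p,z in[("kt",(720,105),.092),("collar",(657,205),.056),("s1",(690,205),.092),("s2",(667,262),.092)]:print(n,ray("top",K(*p),z).round(4))
T=pose();print(T.round(3))
E
```

```text
A [0.5307 0.2105 0.045 ]
4 [0.5311 0.1707 0.085 ]
B [0.5307 0.1328 0.045 ]
c1 [0.6109 0.2881 0.02  ]
c2 [0.6323 0.0704 0.02  ]
c3 [0.4478 0.0524 0.02  ]
c4 [0.4256 0.2686 0.02  ]
kt [ 0.5685 -0.2083  0.092 ]
collar [ 0.5476 -0.2     0.056 ]
s1 [ 0.5429 -0.2001  0.092 ]
s2 [ 0.5283 -0.194   0.092 ]
[[-0.908  0.419 -0.     0.283]
 [ 0.419  0.908 -0.001  0.613]
 [ 0.    -0.001 -1.     0.256]
 [ 0.     0.     0.     1.   ]]
```

Tray centre ≈ (0.529, 0.170) with yaw ≈ 0.1. The plugs are at y ≈ 0.21, 0.171 (4 on 1) and 0.133. I'll go to plug4 first.

Emit:
step_arm(motion=[[[0,0,-1,0,0,0.4,60],[0,0,-1,0,0,0.4,60],[0,0,-1,0,0,0.4,60],[0,0,-1,0,0,0.4,60],[0,0,-1,0,0,0.3,60],[0,0,0,-0.45,-0.8,0,60],[0,0,0,-0.45,-0.8,0,60],[0,0,0,-0.45,-0.8,0,60],[0,0,0,-0.45,-0.8,0,60],[0,0,0,-0.45,-0.8,0,60],[0,0,0,-0.45,-0.8,0,60],[0,0,0,-0.45,-0.8,0,60],[0,0,0,-0.45,-0.8,0,60],[0,0,0,-0.45,-0.8,0,60],[0,0,0,-0.45,-0.8,0,60],[0,0,0,-0.46,-0.84,0,60],[0,0,0,0,0,0,60]]], grip_force=40)

```text
t: 2.28
position: [0.5336, 0.1693, 0.161]
tool_rot: [-0.0, -0.0, 1.0, -0.0]
force: [-0.1, -0.2, -0.5]
gripper_width: 0.0602
finger_force: 0.0
```

Run:
```python
from h import *
import cv2
T=pose();print(T.round(4),ctrl.read_state()["gripper_width"])
a=ctrl.capture("wrist")
cv2.imwrite("pics/w1.png",a[...,::-1])
np.save("w1T.npy",T)
delta(.531,.171,.078,np.pi)
c=ctrl.calibration("wrist");W=np.linalg.inv(T@c["tool_from_camera"])
for p in[(.531,.171,.085),(.531,.2105,.045),(.531,.1328,.045)]:
    q=W@[*p,1];print((c["cx"]+c["fx"]*q[0]/-q[2]).round(1),(c["cy"]-c["fy"]*q[1]/-q[2]).round(1))
```

```text
[[-1.000e+00 -3.000e-04 -3.000e-04  5.336e-01]
 [-3.000e-04  1.000e+00 -5.000e-04  1.693e-01]
 [ 3.000e-04 -5.000e-04 -1.000e+00  1.610e-01]
 [ 0.000e+00  0.000e+00  0.000e+00  1.000e+00]] 0.06017534066551092
turn z(units, tool z down => sign flipped) 0.01 shift in current axes [0.039 0.008 1.66 ]
285.2 233.2
344.9 213.1
226.2 213.0
```

View pics/w1.png

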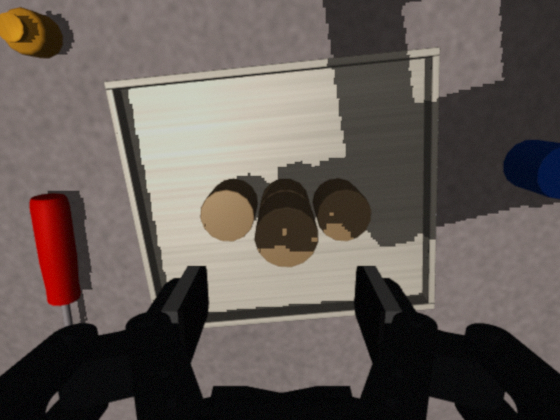

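The wrist view confirms the plugs: 4 at (287,236), neighbours at (228,215) and (343,212), all within 2 px of prediction. Descend and grip plug4.

Emit:
step_arm(motion=[[[0,0,0,0.04,0.02,0.6,60],[0,0,0,0,0,0.6,60],[0,0,0,0,0,0.46,60],[0,0,0,0,0,0,60],[0,0,0,0,0,0,30],[0,0,0,0,0,0,30],[0,0,0,0,0,0,30],[0,0,0,0,0,0,30],[0,0,0,0,0,0,30],[0,0,0,0,0,-0.1,30],[0,0,0,0,0,-0.2,30]]])

```text
t: 3.7
position: [0.5305, 0.1726, 0.0937]
tool_rot: [-0.0, -0.002, 1.0, -0.0]
force: [0.8, 0.1, -1.2]
gripper_width: 0.0336
finger_force: 39.8
```

Held (about 0.9 N extra weight). Lift, move toward the robot side of the tray, lower.

Emit:
step_arm(motion=[[[0,0,0,0,0,-0.3,30],[0,0,0,0.1,0,-0.2,30],[0,0,0,0.3,-0.04,0,30],[0,0,0,0.5,-0.08,0,30],[0,0,0,0.3,-0.05,0,30],[0,0,0,0.07,0,0,30],[0,0,0,0,0,0.4,30],[0,0,0,0,0,0.5,30],[0,0,0,0,0,0.3,30],[0,0,0,0,0,0.2,30],[0,0,0,0,0,0.1,30],[0,0,0,0,0,0,30]]])

```text
t: 5.2
position: [0.4673, 0.1639, 0.0433]
tool_rot: [-0.0, -0.002, 1.0, 0.0]
force: [0.4, 0.5, 0.1]
gripper_width: 0.0337
finger_force: 39.9
```

Emit:
step_arm(motion=[[[0,0,0,0,0,0.04,30],[0,0,0,0,0,0.04,30],[0,0,0,0,0,0,30]]])

```text
t: 5.58
position: [0.4675, 0.164, 0.0398]
tool_rot: [0.0, -0.002, 1.0, 0.0]
force: [-2.1, -0.4, 3.7]
gripper_width: 0.034
finger_force: 40.1
```

Touched the floor. Release, rise and turn 90°.

Emit:
step_arm(motion=[[[0,0,0,0,0,0,44],[0,0,0,0,0,0,56],[0,0,0,0,0,0,56],[0,0,0,0,0,-0.6,60],[0,0,0,0,0,-0.8,60],[0,0,1,0,0,-0.3,60],[0,0,1,0,0,0,60],[0,0,1,0,0,0,60],[0,0,1,0,0,0,60],[0,0,1,0,0,0,60],[0,0,1,0,0,0,60],[0,0,1,0,0,0,60],[0,0,1,0,0,0,60],[0,0,1,0,0,0,60],[0,0,1,0,0,0,60],[0,0,1,0,0,0,60],[0,0,1,0,0,0,60],[0,0,1,0,0,0,60],[0,0,1,0,0,0,60]]])

```text
t: 7.95
position: [0.4672, 0.1639, 0.1243]
tool_rot: [-0.0, 0.573, 0.819, -0.0]
force: [-0.9, -0.5, -0.1]
gripper_width: 0.0595
finger_force: 0.0
```

Emit:
step_arm(motion=[[[0,0,1,0,0,0,60],[0,0,1,0,0,0,60],[0,0,1,0,0,0,60],[0,0,1,0,0,0,60],[0,0,0,0.45,0.6,0,60],[0,0,0,0.45,0.6,0,60],[0,0,0,0,0,0,60]]])

```text
t: 8.82
position: [0.5281, 0.2101, 0.1237]
tool_rot: [-0.0, 0.706, 0.709, -0.0]
force: [-0.3, 0.5, -0.8]
gripper_width: 0.0602
finger_force: 0.0
```

Run:
```python
from h import *
import cv2
T=pose()
a=ctrl.capture("wrist");b=ctrl.capture("top")
cv2.imwrite("pics/w2.png",a[...,::-1])
delta(.5307,.2105,.0405,np.pi/2)
c=ctrl.calibration("wrist");W=np.linalg.inv(T@c["tool_from_camera"])
for p in[(.467,.164,.045),(.531,.171,.045),(.531,.2105,.045),(.531,.1328,.045)]:
    q=W@[*p,1];print((c["cx"]+c["fx"]*q[0]/-q[2]).round(1),(c["cy"]-c["fy"]*q[1]/-q[2]).round(1))
np.save("w2T.npy",T)
```

```text
turn z(units, tool z down => sign flipped) 0.04 shift in current axes [0.029 0.081 1.666]
177.3 308.3
285.0 298.3
285.5 235.1
284.5 353.6
```

View pics/w2.png

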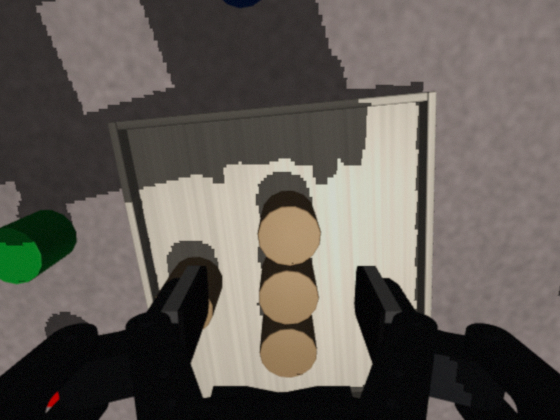

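Plug4 stands free at left (~(195,290)), the row plugs are at (289,235), (288,297), (288,353), as predicted. Grip plug A.

Emit:
step_arm(motion=[[[0,0,0,0.03,0.1,0.6,60],[0,0,0,0,0,0.6,60],[0,0,0,0,0,0.42,60],[0,0,0,0,0,0,60],[0,0,0,0,0,0,30],[0,0,0,0,0,0,30],[0,0,0,0,0,0,30],[0,0,0,0,0,0,30],[0,0,0,0,0,0,30],[0,0,0,0,0,-0.1,30],[0,0,0,0.2,0,-0.05,30],[0,0,0,0.3,-0.07,0,30],[0,0,0,0.13,0,0,30],[0,0,0,0,0,0.05,30],[0,0,0,0,0,0.04,30],[0,0,0,0,0,0.03,30],[0,0,0,0,0,0,30]]])

```text
t: 11.05
position: [0.5285, 0.2419, 0.0449]
tool_rot: [-0.0, 0.706, 0.708, 0.0]
force: [-1.2, -0.2, 1.3]
gripper_width: 0.0334
finger_force: 40.1
```

Emit:
step_arm(motion=[[[0,0,0,0,0,0.03,30],[0,0,0,0,0,0.02,30],[0,0,0,0,0,0,30]]])

```text
t: 11.42
position: [0.5287, 0.242, 0.0447]
tool_rot: [0.0, 0.706, 0.708, 0.0]
force: [-15.0, -7.2, 30.0]
gripper_width: 0.0335
finger_force: 42.9
```

On the floor with firm contact. Release, rise, move over plug B.

Emit:
step_arm(motion=[[[0,0,0,0,0,-0.04,30],[0,0,0,0,0,0,44],[0,0,0,0,0,0,56],[0,0,0,0,0,0,60],[0,0,0,0,0,-0.5,60],[0,0,0,0,0,-0.6,60],[0,0,0,-0.4,0.03,0,60],[0,0,0,-0.8,0.04,0,60],[0,0,0,-0.8,0,0,60],[0,0,0,-0.17,0,0,60],[0,0,0,0,0,0,60]]])

```text
t: 12.8
position: [0.5322, 0.1331, 0.0988]
tool_rot: [-0.0, 0.706, 0.708, -0.0]
force: [-0.2, 1.0, 0.8]
gripper_width: 0.06
finger_force: 0.0
```

Run:
```python
from h import *
delta(.532,.1328,.044,np.pi/2)
```

```text
turn z(units, tool z down => sign flipped) 0.03 shift in current axes [-0.006 -0.003  1.096]
```

Emit:
step_arm(motion=[[[0,0,0,0,0,0.6,60],[0,0,0,0,0,0.48,60],[0,0,0,0,0,0,60],[0,0,0,0,0,0,30],[0,0,0,0,0,0,30],[0,0,0,0,0,0,30],[0,0,0,0,0,0,30],[0,0,0,0,0,0,30],[0,0,0,0,0,-0.1,30],[0,0,0,-0.2,0,-0.05,30],[0,0,0,-0.3,0.03,0,30],[0,0,0,-0.13,0,0,30],[0,0,0,0,0,0.05,30],[0,0,0,0,0,0.04,30],[0,0,0,0,0,0.03,30],[0,0,0,0,0,0,30]]])

```text
t: 14.8
position: [0.5339, 0.1024, 0.0467]
tool_rot: [-0.0, 0.706, 0.708, -0.0]
force: [-0.5, 0.7, -1.0]
gripper_width: 0.0334
finger_force: 40.0
```

Emit:
step_arm(motion=[[[0,0,0,0,0,0.02,30],[0,0,0,0,0,0.01,30],[0,0,0,0,0,0,30]]])

```text
t: 15.18
position: [0.5341, 0.1024, 0.0466]
tool_rot: [0.0, 0.706, 0.708, 0.0]
force: [-9.0, -0.9, 17.6]
gripper_width: 0.0332
finger_force: 41.7
```

Emit:
step_arm(motion=[[[0,0,0,0,0,-0.03,30],[0,0,0,0,0,0,44],[0,0,0,0,0,0,56],[0,0,0,0,0,0,60],[0,0,0,0,0,-0.5,60],[0,0,0,0,0,-1,60],[0,0,0,0,0,-1,60],[0,0,0,-0.75,0.04,-0.5,60],[0,0,0,-0.75,0.04,0,60],[0,0,0,-0.75,0.04,0,60],[0,0,0,-0.75,0.04,0,60],[0,0,0,-0.75,0.04,0,50],[0,0,0,-0.75,0.04,0,50],[0,0,0,-0.75,0.04,0,50],[0,0,0,-0.75,0,0,50]]])

```text
t: 17.05
position: [0.5489, -0.1991, 0.1967]
tool_rot: [-0.0, 0.706, 0.708, 0.0]
force: [0.1, -0.1, -0.2]
gripper_width: 0.0499
finger_force: 0.0
```

Emit:
step_arm(motion=[[[0,0,-1,0,0,0,50],[0,0,-1,0,0,0,50],[0,0,-1,0,0,0,50],[0,0,-1,0,0,0,50],[0,0,-1,0,0,0,50],[0,0,-1,0,0,0,50],[0,0,-1,0,0,0,50],[0,0,-1,0,0,0,50],[0,0,-1,0,0,0,50],[0,0,-1,0,0,0,50],[0,0,-1,0,0,0,50],[0,0,-1,0,0,0,50],[0,0,-1,0,0,0,50],[0,0,-1,0,0,0,50],[0,0,0,0,0,0,50]]])

```text
t: 18.92
position: [0.549, -0.1978, 0.1967]
tool_rot: [-0.0, 0.172, 0.985, 0.0]
force: [0.5, -0.7, -0.3]
gripper_width: 0.0503
finger_force: 0.0
```

Run:
```python
from h import *
import cv2
T=pose();print(T.round(3))
a=ctrl.capture("wrist")[...,::-1];b=ctrl.capture("top")[...,::-1]
np.save("w3T.npy",T);cv2.imwrite("pics/w3raw.png",a)
c=ctrl.calibration("wrist");W=np.linalg.inv(T@c["tool_from_camera"])
q=W@[.5476,-.2,.092,1];print((c["cx"]+c["fx"]*q[0]/-q[2]).round(1),(c["cy"]-c["fy"]*q[1]/-q[2]).round(1))
out=np.hstack([cv2.resize(a[160:310,180:380],(480,360),interpolation=cv2.INTER_CUBIC),cv2.resize(b[190:310,148:254],(318,360),interpolation=cv2.INTER_CUBIC)])
cv2.imwrite("pics/w3.png",out)
```

```text
[[-0.941  0.339 -0.     0.549]
 [ 0.339  0.941  0.    -0.198]
 [ 0.    -0.    -1.     0.197]
 [ 0.     0.     0.     1.   ]]
277.6 221.0
```

View pics/w3.png

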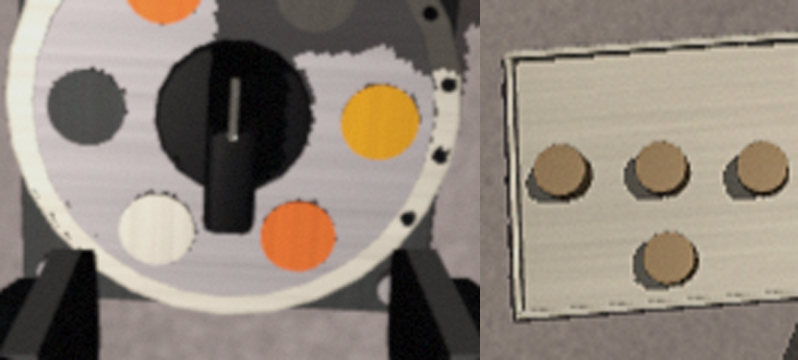

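Plugs are spread evenly, well separated (right pane). Left pane: the knob bar's top face runs from (229,230) through the pointer line at (233,138)–(235,78), nearly along tool x.

Run:
```python
from h import *
T=np.load("w3T.npy")
P=lambda u,v:(180+u/2.4,160+v/2.4)
pts=[ray("wrist",P(*p),.092,T) for p in[(229,230),(233,138),(235,78)]]
for p in pts:print(p.round(4))
d=pts[2]-pts[0];print("bar yaw",np.degrees(np.arctan2(d[1],d[0]))%180)
c=ray("wrist",P(234,115),.056,T);print("collar",c)
u=d/np.linalg.norm(d);print("centre from near end",pts[0]+.023*u)
r=ray("top",(387,240),.092)
delta(c[0],c[1],.086,np.arctan2(d[1],d[0]),T)
```

```text
[ 0.5692 -0.2093  0.092 ]
[ 0.5453 -0.1995  0.092 ]
[ 0.5305 -0.1935  0.092 ]
bar yaw 157.8679469937406
collar [ 0.54877678 -0.20082974  0.056     ]
centre from near end [ 0.54792669 -0.20065063  0.092     ]
turn z(units, tool z down => sign flipped) 0.46 shift in current axes [-0.017 -0.058  2.214]
```

Emit:
step_arm(motion=[[[0,0,0.46,0,-0.06,0.6,50],[0,0,0,0,0,0.7,50],[0,0,0,0,0,0.6,50],[0,0,0,0,0,0.3,50],[0,0,0,0,0,0,50],[0,0,0,0,0,0,5],[0,0,0,0,0,0,5],[0,0,0,0,0,0,5],[0,0,0,0,0,0,5],[0,0,0,0,0,0,5],[0,0,0,0,0,0,5]]], grip_force=80)

```text
t: 20.4
position: [0.5484, -0.2009, 0.0882]
tool_rot: [0.001, 0.192, 0.981, -0.0]
force: [-1.1, -0.0, 5.2]
gripper_width: 0.0127
finger_force: 77.9
```

Run:
```python
from h import *
s=ctrl.read_state();T=pose(s);print(np.degrees(np.arctan2(T[1,0],T[0,0])),s["force"],s["moment"],s["joint_pos"].round(2),s["gripper_width"])
```

```text
157.86870693439195 [-1.11017625 -0.02043668  5.22106399] [-0.04605379  0.28188454 -0.46566836] [-0.39  0.02  1.83 -0.    1.3  -1.58] 0.012747562095362468
```

Gripped cleanly. Turn clockwise (tool +z) to about 52°, reading the moment.

Emit:
step_arm(motion=[[[0,0,0.6,0,0,0,5],[0,0,0.6,0,0,0,5],[0,0,0.6,0,0,0,5],[0,0,0.6,0,0,0,5],[0,0,0.6,0,0,0,5],[0,0,0.6,0,0,0,5],[0,0,0.6,0,0,0,5],[0,0,0.6,0,0,0,5],[0,0,0.2,0,0,0,5],[0,0,0,0,0,0,5]]])

```text
t: 21.65
position: [0.5486, -0.2007, 0.0883]
tool_rot: [0.001, 0.4, 0.917, 0.0]
force: [0.5, 1.9, 4.9]
gripper_width: 0.0127
finger_force: 77.9
```

```bash
cat > k.py <<'E'
from h import *
s=ctrl.read_state();T=pose(s);print("turned",157.87-np.degrees(np.arctan2(T[1,0],T[0,0])),s["force"].round(2),s["moment"].round(3),s["joint_efforts"][5].round(3),s["gripper_width"])
E
python3 k.py
```

```text
turned 24.976196056905792 [0.54 1.87 4.86] [0.295 0.063 0.127] 0.335 0.012694509722593124
```

Emit:
step_arm(motion=[[[0,0,0.6,0,0,0,5],[0,0,0.6,0,0,0,5],[0,0,0.6,0,0,0,5],[0,0,0.6,0,0,0,5],[0,0,0.6,0,0,0,5],[0,0,0.6,0,0,0,5],[0,0,0.6,0,0,0,5],[0,0,0.6,0,0,0,5],[0,0,0.6,0,0,0,5],[0,0,0,0,0,0,5]]])

```text
t: 22.9
position: [0.5489, -0.2005, 0.0882]
tool_rot: [0.001, 0.603, 0.798, 0.001]
force: [3.9, 2.7, 3.9]
gripper_width: 0.0126
finger_force: 77.8
```

```bash
python3 k.py
```

```text
turned 52.00784149436359 [3.91 2.68 3.93] [ 0.454 -0.467  0.057] 0.656 0.012560744973165516
```

Emit:
step_arm(motion=[[[0,0,0.4,0,0,0,5],[0,0,0.4,0,0,0,5],[0,0,0,0,0,0,5]]])

```text
t: 23.28
position: [0.549, -0.2005, 0.0883]
tool_rot: [0.001, 0.63, 0.776, 0.001]
force: [4.9, 2.5, 3.3]
gripper_width: 0.0128
finger_force: 77.8
```

```bash
python3 k.py
```

```text
turned 55.99278088704149 [4.94 2.48 3.33] [ 0.495 -0.496  0.049] 0.425 0.012846163083165513
```

Emit:
step_arm(motion=[[[0,0,0.3,0,0,0,5],[0,0,0,0,0,0,5]]])

```text
t: 23.52
position: [0.549, -0.2004, 0.0882]
tool_rot: [0.001, 0.64, 0.768, 0.001]
force: [4.9, 4.3, 3.5]
gripper_width: 0.0127
finger_force: 77.8
```

```bash
python3 k.py
```

```text
turned 57.47881254504645 [4.88 4.31 3.54] [ 0.474 -0.587  0.007] 0.323 0.01274553605702479
```

Emit:
step_arm(motion=[[[0,0,0.3,0,0,0,5],[0,0,0,0,0,0,5]]])

```text
t: 23.78
position: [0.549, -0.2005, 0.0883]
tool_rot: [0.001, 0.65, 0.76, 0.001]
force: [5.6, 4.5, 3.0]
gripper_width: 0.0129
finger_force: 77.8
```

```bash
python3 k.py
python3 - <<'E'
from h import *
import cv2
T=pose();np.save("w4T.npy",T)
a=ctrl.capture("wrist")[...,::-1]
b=ctrl.capture("top")[...,::-1];s=ctrl.capture("scene")[...,::-1]
cv2.imwrite("pics/w4.png",np.hstack([cv2.resize(a[100:350,150:400],(480,480)),cv2.resize(s[180:290,90:200],(320,480))]))
E
```

```text
turned 58.98050800202887 [5.57 4.51 2.97] [ 0.439 -0.615  0.069] 0.343 0.012868212923140021
```

View pics/w4.png

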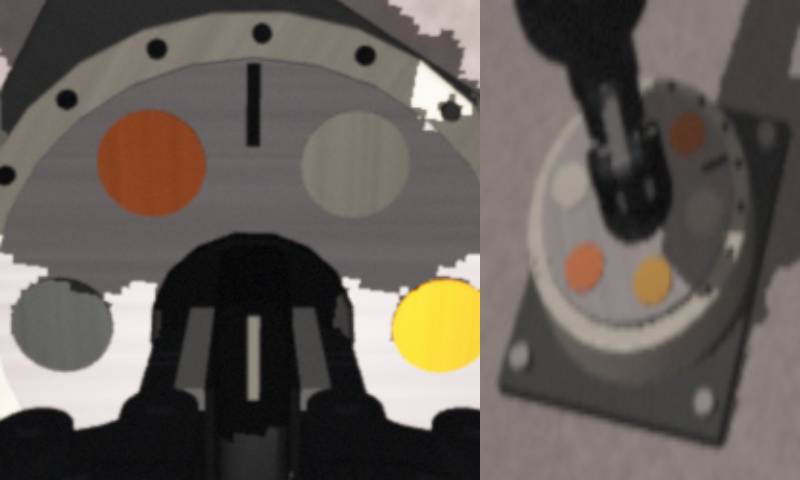

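Mark on the disc at (253,63–146), third-stop dot at (262,33): the knob is slightly short of the dot. Computing the remaining angle.

Run:
```python
from h import *
T=np.load("w4T.npy");P=lambda u,v:(150+u/1.92,100+v/1.92)
c=T[:2,3]
def ang(u,v,z):
    p=ray("wrist",P(u,v),z,T)[:2]-c;return np.degrees(np.arctan2(p[1],p[0])).round(2),np.linalg.norm(p).round(4)
print("tool",np.degrees(np.arctan2(T[1,0],T[0,0])))
for z in(.046,.05,.054):
  print(z,[ang(*p,z) for p in[(253,63),(253,146),(67,100),(157,49),(262,33),(366,55),(450,111)]])
```

```text
tool 98.88949199797113
0.046 [(np.float64(98.11), np.float64(0.059)), (np.float64(97.72), np.float64(0.0406)), (np.float64(137.45), np.float64(0.0651)), (np.float64(116.9), np.float64(0.0652)), (np.float64(96.48), np.float64(0.0655)), (np.float64(76.08), np.float64(0.0659)), (np.float64(56.09), np.float64(0.0661))]
0.05 [(np.float64(98.13), np.float64(0.0593)), (np.float64(97.77), np.float64(0.0413)), (np.float64(136.48), np.float64(0.0649)), (np.float64(116.42), np.float64(0.0653)), (np.float64(96.54), np.float64(0.0656)), (np.float64(76.67), np.float64(0.0659)), (np.float64(57.13), np.float64(0.0658))]
0.054 [(np.float64(98.15), np.float64(0.0596)), (np.float64(97.81), np.float64(0.0421)), (np.float64(135.5), np.float64(0.0647)), (np.float64(115.94), np.float64(0.0653)), (np.float64(96.6), np.float64(0.0657)), (np.float64(77.26), np.float64(0.0659)), (np.float64(58.18), np.float64(0.0654))]
```

Emit:
step_arm(motion=[[[0,0,0.2,0,0,0,5],[0,0,0.1,0,0,0,5],[0,0,0,0,0,0,5],[0,0,0,0,0,0,5]]])

```text
t: 24.42
position: [0.549, -0.2005, 0.0883]
tool_rot: [0.001, 0.66, 0.751, 0.001]
force: [6.1, 3.1, 2.8]
gripper_width: 0.0127
finger_force: 77.8
```

```bash
python3 k.py
python3 - <<'E'
from h import *
import cv2
T=pose();np.save("w5T.npy",T)
a=ctrl.capture("wrist")[...,::-1];b=ctrl.capture("top")[...,::-1]
cv2.imwrite("pics/w5.png",np.hstack([cv2.resize(a[100:300,200:360],(480,600),interpolation=cv2.INTER_CUBIC),cv2.resize(b[190:310,148:270],(320,600))]))
E
```

```text
turned 60.45707730692199 [6.12 3.11 2.77] [ 0.527 -0.665  0.055] 0.081 0.012731136590624057
```

View pics/w5.png

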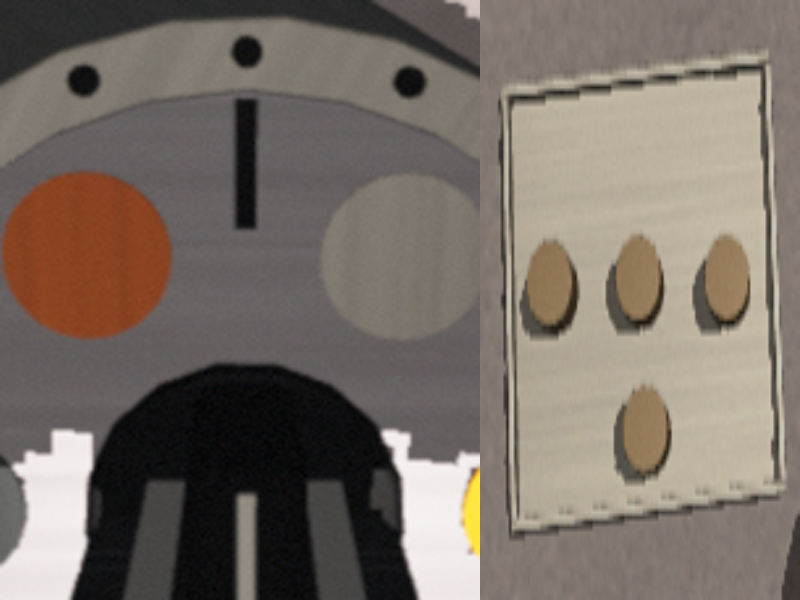

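The disc mark (246,165) lines up with the dot (247,50), 60.5° turned, so it's at the third stop. All four plugs are spread out and released.

```bash
python3 -c "
from plant import ctrl
print(ctrl.finish_job())"
```

```text
the job is handed in; nothing more can be done
None
```

I handed the job in at about 24.5 s: all four plugs stand on the tray floor, let go, with over 20 mm of clear floor between any two, and the gripper still holds the filter knob at its third stop.

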